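Turn a circuit card over in its tilted holder and clamp it

ROBOT

A 6-joint arm with a two-finger parallel gripper is mounted at the origin on a cart in front of the work surface, level with it; the furniture and walls round the work are solid. World frame = base frame: x ahead of the robot, y to its left, z up, the work surface at z = 0. Lengths are in m, angles in rad, forces in N, time in s.
With the tool pointing down it reaches from about 0.375 to 0.9 m from the base axis. Payload 3.1 kg.
Tool frame: the origin (TCP) lies midway between the tips of the shut fingers; the grasp point (between the pads) lies 19 mm behind it (manip.grip_depth is the distance from the TCP to the grasp point, in m); z points along the fingers, y is the direction in which the jaws open and shut (so a half turn about z gives the same grasp; the last joint's range is limited). The gripper opens to 85 mm and grips with 20 to 120 N. Pads are 22 mm wide; open, the fingers measure 114 mm over their backs; the gripper's body (76 mm by 85 mm) begins 54 mm behind the grasp point. The pads swing forward as they close: fully open they stand 13 mm farther back than shut.
Start: joints at [1.06, 0.527, 1.433, -0, 1.181, -0.178], TCP at [0.204, 0.591, 0.231] pointing down, gripper open.
Joint ranges: [-3.08, 3.08], [-0.75, 2.2], [0.22, 2.44], [-1.43, 4.57], [0, 2.65], [-2.85, 2.85]. Speed limits (rad/s): [2.79, 2.79, 3.14, 3.14, 3.14, 3.14].

INTERFACE

Orientations are given as a unit quaternion [x, y, z, w].
In Python, from station import manip gives the robot as it stands.
- The arm moves only by the tool move_arm, never from a script. Its arguments are lists of equal length, an entry for each row: "translation": the shift along the tool's x, y, z in cm, a list of three; "angular": the turn, a rotation vector about the tool's x, y, z in degrees, a list of three; "hand": the finger opening in cm, from 0 to 8.54. In form: {"translation": [[tx, ty, tz], ...], "angular": [[rx, ry, rz], ...], "hand": [hand, ...]}. A call has 1 to 5 rows; each row is the pose to reach, as a shift and turn from the pose commanded when the call began, along the tool's axes at that moment; what a row does not reach only later rows make up. A row lasts 1/12 s, in which the tool goes at most 41.7 mm and 7.16 degrees, less where a joint would pass 70% of its speed; a pose out of reach is approached as far as the arm can. A call with a gripper value outside its range is refused whole. The fingers move at their own pace and stop on an object; "squeeze" is the grip in N (left out, the last holds). Time passes only in rows, so rows that repeat a pose let the fingers close. It gives the time, the measured TCP pose, the force and the opening at its end, in the units of the state.
- manip.sense(): the state, without advancing time (a new reading comes with each control period).
- manip.snapshot(name): name is "side" or "top" or "wrist"; returns a dict with "pixels" (420x560x3 uint8, red, green, blue), "fx", "fy", "cx", "cy" (pixels), "origin" and "orientation" of the camera in the world; the wrist camera has in their place "T_tool_cam" (4x4, takes a point from camera to tool coordinates, whose origin is the TCP and whose axes are the flange's). Camera axes: x right, y up, looking along -z (the intrinsics and any distortion apply to the point x, -y, -z); pixel columns grow to the right and rows downward; lengths in m; the calibration is good to about 2 mm. A picture is of the moment at which its call begins: read the wrist's pose just before it. There is no depth.
- manip.sign_off(): hands the job in, once; it reports no verdict.
Trained networks look in the newest picture that a camera, given by its name, has taken for a name from the list of things; names that differ only in an ending like _2 or _b are one class to them, and where a whole thing is asked for, a point or a joint stands for the part that bears it (a point fixed in the world has none). Each returns a list of dicts, best first, with "score" (0 to 1); they miss things now and then, are a little off and sometimes report something else, mostly with a low value. They report only what shows in the picture. A call takes as long as a camera call. They do not tell look-alikes from the thing itself.
- manip.trace(query, camera): "pixels" (420x560 bool, what is visible of it) and "extent" ([left, top, width, height] in pixels, round what is visible of it).
- manip.mark_of(query, camera): "point" ([column, row] in pixels: a listed point, or the origin of a listed thing).
The state is a dict: "t": time; "q": joint angles; "qd": joint speeds; "tau": joint torques, N m; "tcp_pos": TCP position; "tool_rot": TCP orientation; "force": force on the tool from outside, world axes, zero at the start; "ft_torque": the same for the moment, N m; "finger_gap": opening from 0.0 (shut) to 1.0 (fully open).
Only numpy, scipy, OpenCV 4.12 (cv2) and the standard library are available. Lean on these libraries where they do the work, as an engineer would, in place of code of your own. Each camera call takes 0.05 s, during which the arm holds its last target. There are 200 camera calls.

TASK

The circuit card leans in the tilted holder with its component side facing out; turn it over so that its solder side faces out, and stand it back in the holder on its contact edge, grip rail up and leaning on the two back rails. Then slide the holder's jaw along until it presses the card firmly against the fixed stop, and let go. Leave the bottle, tape, tweezers and brush beside the holder where they are.

Things in the scene. Friction and masses are not known exactly. Their poses are not given: they have to be found in the camera images.
- holder: Fixed tilted card holder on an aluminium base plate 165 (front to back) x 216 mm, standing on the bench. Origin: on the bench straight below the middle of the card seat's ledge line. At yaw 0 it faces the robot: its -x is the front, +x the back, z up. It stands turned by 30 to 50 degrees, so that it faces the robot's right.
- deck: Reclined seat of the holder, leaning back 35 degrees from vertical. Origin: middle of the seat, on the ledge, 35 mm above the bench, in the plane of the back rails' faces. x along the ledge (to the right, seen from the front), y up the slope, z out to the front. Ledge 20 mm deep, its lip 7 mm high with inner face at z = 15 mm. Back rails at x = -56..-44 and 44..56 mm, up to y = 72 mm.
- stop_face (a point): On the deck's ledge line, in the clamping face of the fixed stop, a dark steel block 40 mm high up the slope: deck frame (-60, 0, 0) mm, facing the deck's +x. The 120 mm card against it has its middle at deck x = 0. Between the back rails there is a gap 88 mm wide and 16 mm deep that takes the card's components.
- card: Loose circuit card, 160 g, 120 long (x) x 110 high (y) mm: dark blue board 4 mm thick with an aluminium grip rail along the top and brass contacts along the bottom edge. Origin: its middle, in the mid-plane, 55 mm above the contact edge. z points out of the component side (heat sink etc., up to 12 mm high, |x| < 34, y -30 to 22 mm), at first out of the holder. The solder side is flat.
- card_rail (a point): Middle of the card's grip rail, 46 mm from the card's origin towards its +y. The rail is 10 mm thick (along card z, centred), 18 mm high and 120 mm long; its top edge is 9 mm above this point. The board below it is free of components for 15 mm.
- jaw (a joint): Sliding jaw on the guide rod, in m: its clamping face is 110 mm + this value from the fixed stop, so it reads 0.010 when shut on the card. It starts open; larger is more open (deck +x; travel 0 to 0.058). It slides stiffly (2.5 N) and stays where left. Its dark steel finger is 12 mm thick along the travel and bears on the card's side edge 9 to 39 mm up the slope.
- jaw_knob (a point): On the axis of the jaw's black knob, 8 mm below its top. The knob stands upright (vertical) on the jaw's carriage in front of the card, 18 mm in diameter, its gripping part 30 mm high (8 mm above to 22 mm below this point). It moves with the jaw.
- solvent_bottle: Blue bottle with a white cap, 58 mm in diameter, 121 mm high, standing; origin at the centre of its underside. A bystander.
- kapton_roll: Roll of amber tape, 76 mm across, 19 mm high, lying flat; origin at the centre of its underside. A bystander.
- tweezers_a: Steel tweezers 118 mm long, lying; origin at the centre of the underside. A bystander.
- brush_a: Black brush 140 mm long, lying; origin at the centre of the underside. A bystander.
Things that resemble listed ones, but are neither listed nor needed, are in the scene too. What is shaped like the card but pink is not meant.

How it is judged:
On the way, in this order (a step that is already met when the one before it is completed fails the run):
1. the card, turned over, stands back on the ledge on its contact edge and leans on the back rails (angle between card's own z axis and vertical between 2.04 and 2.32 rad and y of card in the frame of deck between 0.05 and 0.06 m and z of card in the frame of deck between -0.003 and 0.009 m and y of card_rail in the frame of deck above 0.094 m and value of joint jaw above 0.0135 m), for 0.2 s.
2. the jaw presses the card against the fixed stop with at least 2 N (angle between card's own z axis and vertical between 2.04 and 2.32 rad and y of card in the frame of deck between 0.05 and 0.06 m and z of card in the frame of deck between -0.003 and 0.009 m and y of card_rail in the frame of deck above 0.094 m and value of joint jaw below 0.013 m and contact force between jaw and card above 2 N), for 0.05 s.
At the end, for the whole second after the job is handed in: Card in the holder, solder side out, rail up, reclined as the deck within 8 degrees, its middle 50 to 60 mm up the slope, at most 9 mm off the back-rail plane and within 4 mm of the seat's middle sideways; jaw under 0.013 (3 mm from shut on the card); card at rest, not held (angle between card's own z axis and vertical between 2.04 and 2.32 rad and y of card in the frame of deck between 0.05 and 0.06 m and z of card in the frame of deck between -0.003 and 0.009 m and y of card_rail in the frame of deck above 0.094 m and x of card in the frame of deck between -0.004 and 0.004 m and value of joint jaw below 0.013 m and linear speed of card below 0.02 m/s and contact force between the fingers and card below 0.05 N); the robot touches nothing.
It fails at once if a bystander (bottle, tape roll, tweezers, brush) is moved by more than 30 mm (distance of any of solvent_bottle, kapton_roll, tweezers_a, brush_a from where it was at the start of the episode above 0.03 m).
It also fails if it takes over 56 s, if anything falls off the work surface, if the arm or the gripper's body presses on something with over 40 N, if the wrist force passes 120 N, or if a joint passes its speed limit or range.

## Working session

There is one attempt and no reset: what is moved stays moved. The work goes in short steps, Python scripts to look and compute and a tool call to move; the robot and the scene stay as the last step left them, time stands still between calls to the robot, and variables do not carry over. Pictures are saved under pics/ and viewed, and the job is handed in when it is done.

Besides the shell and the picture viewer there is one more tool, called after "Emit:" as name(argument=value, ...) on one line, values as JSON. move_arm: Moves the arm, as the interface text tells. Its arguments: {"type":"object","properties":{"translation":{"type":"array","items":{"type":"array","items":{"type":"number"}}},"angular":{"type":"array","items":{"type":"array","items":{"type":"number"}}},"hand":{"type":"array","items":{"type":"number"}},"squeeze":{"type":"number"}},"required":["translation","angular","hand"]}

```bash
ls -la; mkdir -p pics
cat > look.py <<'E'
import cv2,sys
from station import manip
def snap(cam,name):
    s=manip.snapshot(cam); cv2.imwrite('pics/'+name+'.png',s['pixels'][:,:,::-1]); return s
E
python3 - <<'E'
from look import *
import pickle
D={}
for c in ['side','top','wrist']:
    st=manip.sense()
    s=snap(c,c+'0'); D[c]=s
    print(c,{k:v for k,v in s.items() if k!='pixels'})
    for q in ['card','card_rail','jaw_knob','stop_face','deck','holder','jaw','solvent_bottle','kapton_roll','tweezers_a','brush_a']:
        try: print(q,[(round(r['score'],2),[round(x,1) for x in r['point']]) for r in manip.mark_of(q,c)][:3])
        except Exception as e: print(q,e)
print(manip.sense())
pickle.dump(D,open('d0.pkl','wb'))
E
```

```text
total 12
drwxr-xr-x  3 agent agent 4096 Dec  5 17:50 .
drwxr-xr-x 23 root  root  4096 Dec  5 17:50 ..
drwxr-xr-x  2 agent agent 4096 Dec  5 17:50 pics
side {'fx': 529.9304271756291, 'fy': 529.9304271756291, 'cx': 278.5062527010655, 'cy': 205.5461019881763, 'origin': array([-0.57377797, -0.22056916,  0.71080281]), 'orientation': array([ 0.3983763 , -0.33474597, -0.54393667,  0.65831175])}
card [(0.58, [382.5, 224.4]), (0.57, [246.7, 223.1])]
card_rail [(0.81, [239.6, 206.7]), (0.78, [369.9, 218.3])]
jaw_knob [(0.56, [293.1, 219.9]), (0.38, [241.9, 206.9])]
stop_face []
deck []
holder []
jaw it knows: brush, card, card_rail, deck, holder, jaw_knob, kapton_roll, solvent_bottle, stop_face, tweezers
solvent_bottle [(0.97, [415.9, 260.2])]
kapton_roll [(0.86, [162.6, 223.6])]
tweezers_a [(0.52, [397.2, 277.5])]
brush_a [(0.48, [138.6, 250.3])]
top {'fx': 535.4520099605662, 'fy': 535.4520099605662, 'cx': 279.2748734471939, 'cy': 202.33953795777055, 'origin': array([ 5.14642773e-01, -4.56158862e-04,  1.44958493e+00]), 'orientation': array([-0.02196724,  0.01889323,  0.71182485, -0.70175913])
[... 1193 characters left out ...]
olvent_bottle []
kapton_roll []
tweezers_a []
brush_a []
{'t': 1.65, 'q': array([ 1.05950513e+00,  5.27517005e-01,  1.43265347e+00, -7.07770596e-06,
        1.18138505e+00, -1.78489579e-01]), 'qd': array([0.00102293, 0.00098934, 0.00059848, 0.0012493 , 0.00035421,
       0.0005392 ]), 'tau': array([ 1.78757236e-04, -4.42311895e+01, -1.78417915e+01, -1.82571753e-04,
        9.45285065e-04,  8.11657621e-07]), 'tcp_pos': array([0.20415343, 0.59072308, 0.23131478]), 'tool_rot': array([1.65632631e-01, 9.86187523e-01, 1.63650797e-05, 9.35792582e-06]), 'force': array([-0.22620221, -0.01105551,  0.83985476]), 'ft_torque': array([0.01852481, 0.05363382, 0.01291196]), 'finger_gap': 0.9997761521204911}
```

View images.

View pics/side0.png

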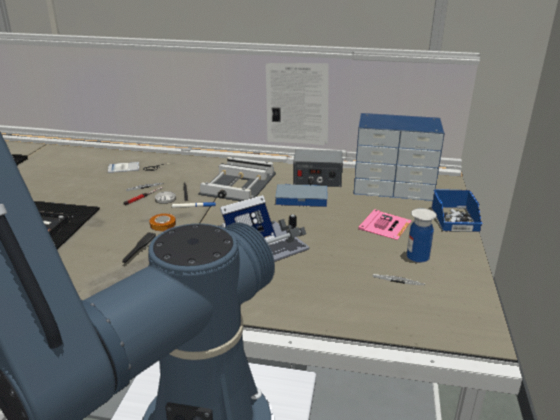

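View pics/top0.png

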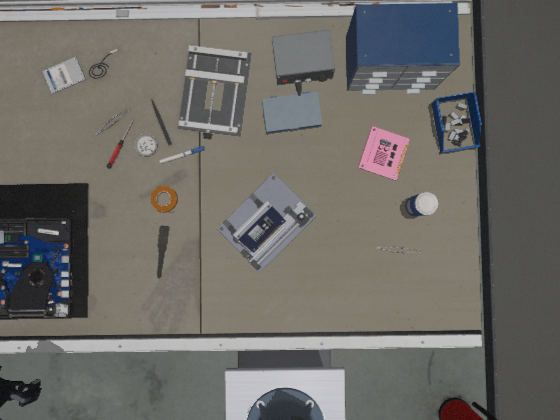

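Run:
```python
import pickle,cv2
D=pickle.load(open('d0.pkl','rb'))
t=D['top']['pixels'][150:300,180:340,::-1]
cv2.imwrite('pics/topz.png',cv2.resize(t,None,fx=5,fy=5,interpolation=cv2.INTER_CUBIC)[:600])
t=D['side']['pixels'][170:290,170:330,::-1]
cv2.imwrite('pics/sidez.png',cv2.resize(t,None,fx=5,fy=5,interpolation=cv2.INTER_CUBIC))
```

```text
(no output)
```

View pics/topz.png

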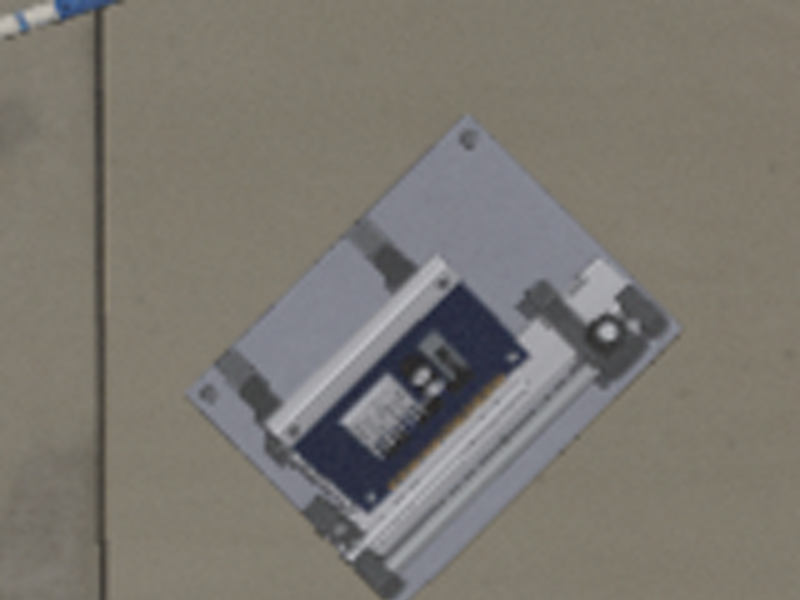

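View pics/sidez.png

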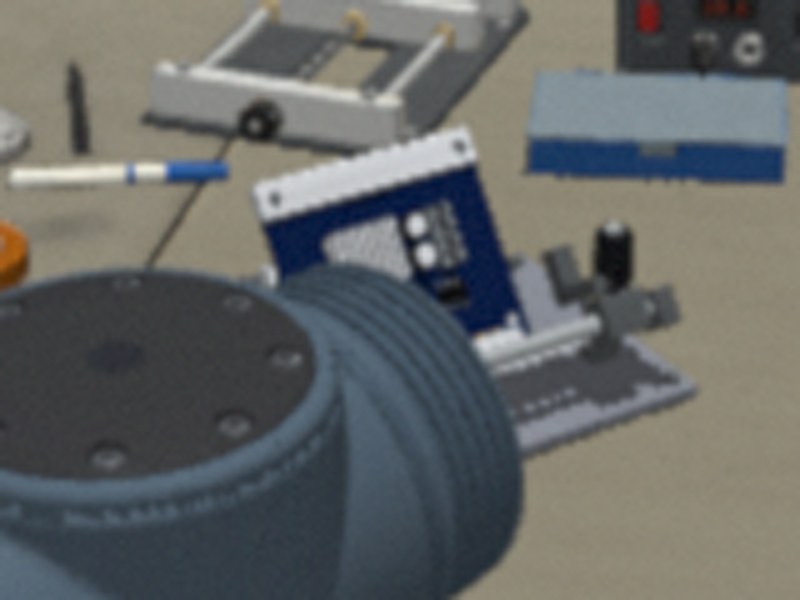

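```bash
cat > geo.py <<'E'
import numpy as np, pickle
from scipy.spatial.transform import Rotation as R
from scipy.optimize import least_squares
def proj(cam,P):
    P=np.atleast_2d(P); Rc=R.from_quat(cam['orientation']).as_matrix()
    p=(P-cam['origin'])@Rc
    return np.c_[cam['fx']*p[:,0]/-p[:,2]+cam['cx'], -cam['fy']*p[:,1]/-p[:,2]+cam['cy']]
def deckR(yaw):
    f=np.array([-np.cos(yaw),-np.sin(yaw),0]);u=np.array([0,0,1.]);a=np.radians(35)
    z=f*np.cos(a)+u*np.sin(a); y=u*np.cos(a)-f*np.sin(a); x=np.cross(y,z)
    return np.c_[x,y,z]
def deckO(p): return np.array([p[0],p[1],0.035])
def d2w(p,pts): return deckO(p)+np.atleast_2d(pts)@deckR(p[2]).T
E
python3 - <<'E'
from geo import *
D=pickle.load(open('d0.pkl','rb'));T=D['top'];S=D['side']
z=lambda x,y:(180+x/5-.4,150+y/5-.4)
zs=lambda x,y:(170+x/5-.4,170+y/5-.4)
# plate corners coords: holder frame unknown offset along front-back (b), height h
def res(v,full=False):
    p=v[:3]; cx=v[3]; b=v[4]
    rt=d2w(p,np.array([[cx-.06,.11,.007],[cx+.06,.11,.007],[cx-.06,.11,-.003],[cx+.06,.11,-.003]]))
    a=proj(T,rt[:2]); s=proj(S,np.r_[rt[2:4]])
    stop=proj(T,d2w(p,[[-.06,0,0]]))
    f=np.array([-np.cos(p[2]),-np.sin(p[2]),0]);rgt=np.array([np.sin(p[2]),-np.cos(p[2]),0])
    o=np.array([p[0],p[1],0.008])
    c=np.array([o+b*-f+sx*.108*rgt+sy*.0825*f for sx,sy in((-1,-1),(1,-1),(1,1))])
    pc=proj(T,c)
    r=np.r_[(pc-np.array([z(187,390),z(467,113),z(682,328)])).ravel(),
      (s-np.array([zs(253,185),zs(468,128)])).ravel(),(proj(T,rt[2:4])-np.array([z(268,428),z(434,254)])).ravel(), .5*(stop-[250,252.8]).ravel()]
    return r
o=least_squares(res,[.47,.03,np.radians(40),0,0.])
print(o.x,np.degrees(o.x[2]));print(res(o.x).round(1))
np.save('p0.npy',o.x)
E
```

```text
[ 0.52024765  0.01885328  0.76092726 -0.01920838  0.0344523 ] 43.59792034167782
[-1.5  0.7 -0.1  0.2 -0.2  0.8 -0.  -0.  -0.5 -0.3 -0.6 -0.6  0.9  0.3
  4.1 -2.8]
```

Run:
```python
from geo import *
D=pickle.load(open('d0.pkl','rb'));T=D['top'];S=D['side']
z=lambda x,y:(180+x/5-.4,150+y/5-.4)
zs=lambda x,y:(170+x/5-.4,170+y/5-.4)
def res(v,full=False):
    p=v[:3]; cx=v[3]; b=v[4];dx=v[5]
    rt=d2w(p,np.array([[cx-.06,.11,-.003],[cx+.06,.11,-.003]]))
    stop=proj(T,d2w(p,[[-.06,0,0]]))
    f=np.array([-np.cos(p[2]),-np.sin(p[2]),0]);rgt=np.array([np.sin(p[2]),-np.cos(p[2]),0])
    o=np.array([p[0],p[1],0.008])
    c=np.array([o+b*-f+(dx+sx*.108)*rgt+sy*.0825*f for sx,sy in((-1,-1),(1,-1),(1,1))])
    return np.r_[(proj(T,c)-np.array([z(187,390),z(467,113),z(682,328)])).ravel(),
      (proj(S,rt)-np.array([zs(253,185),zs(468,128)])).ravel(),(proj(T,rt)-np.array([z(268,428),z(434,254)])).ravel(), .5*(stop-[250,252.8]).ravel(), .5*(proj(T,d2w(p,[[0,0,0]]))-[269.8,234.5]).ravel()]
o=least_squares(res,[.47,.03,np.radians(40),0,0.,0])
p=o.x
print(p,np.degrees(p[2]));print(res(p).round(1))
np.save('p0.npy',p)
Rd=deckR(p[2]);az=0
for n,s in(('A',1),('B',-1)):
    Rt=np.c_[s*Rd[:,0],s*Rd[:,2],-Rd[:,1]]
    tcp=d2w(p,[[p[3],.11+.06,.002]])[0]
    q1=np.arctan2(tcp[1],tcp[0])-np.arcsin(.111/np.hypot(*tcp[:2]))
    for q23 in (1.2,1.6,2.0):
        M=R.from_matrix((R.from_euler('z',q1)*R.from_euler('y',q23)).as_matrix().T@Rt)
        e=M.as_euler('ZYZ'); print(n,q1.round(2),q23,e[0].round(2),e[1].round(2),(e[2]-np.pi/2).round(2))
    print(tcp,R.from_matrix(Rt).as_quat())
```

```text
[0.50649768 0.03359648 0.76736407 0.00141147 0.03386858 0.02280341] 43.96672245772114
[-0.7  0.5  0.3 -0.4  0.4 -0.1  0.  -0.  -0.6 -0.4 -0.6 -0.5  0.7  0.1
  1.4 -0.1 -0.4  1. ]
A -0.02 1.2 -0.58 2.31 -4.25
A -0.02 1.6 -0.46 1.96 -4.01
A -0.02 2.0 -0.42 1.6 -3.84
[0.57647913 0.0991372  0.175403  ] [ 0.87779283 -0.37290183 -0.11757549  0.27676702]
B -0.02 1.2 -0.58 2.31 -1.11
B -0.02 1.6 -0.46 1.96 -0.87
B -0.02 2.0 -0.42 1.6 -0.7
[0.57647913 0.0991372  0.175403  ] [ 0.37290183  0.87779283 -0.27676702 -0.11757549]
```

```bash
cat > go.py <<'E'
from geo import *
from station import manip
def Rt(p,s):
    Rd=deckR(p[2]); return np.c_[s*Rd[:,0],s*Rd[:,2],-Rd[:,1]]
def delta(pos,Rm,q=True):
    st=manip.sense(); R0=R.from_quat(st['tool_rot'])
    t=R0.inv().apply(np.asarray(pos)-st['tcp_pos'])*100
    w=(R0.inv()*R.from_matrix(Rm)).as_rotvec(degrees=True)
    print('t',round(st['t'],2),'trans',t.round(2).tolist(),'ang',w.round(2).tolist(),'|',np.linalg.norm(t).round(2),np.linalg.norm(w).round(1),'gap',round(st['finger_gap'],3),'q',st['q'].round(2).tolist(),'F',st['force'].round(1).tolist())
def todeck(p,d,s=-1):
    delta(d2w(p,[d])[0],Rt(p,s))
def where(p):
    st=manip.sense(); return (st['tcp_pos']-deckO(p))@deckR(p[2])
E
python3 - <<'E'
from go import *
p=np.load('p0.npy'); todeck(p,[0,.24,.002])
E
```

```text
t 1.65 trans [-52.94, -30.66, -0.14] ang [34.35, 8.23, 26.12] | 61.18 43.9 gap 1.0 q [1.06, 0.53, 1.43, -0.0, 1.18, -0.18] F [-0.2, -0.0, 0.8]
```

Emit:
move_arm(translation=[[-52.94,-30.66,-0.14],[-52.94,-30.66,-0.14],[-52.94,-30.66,-0.14],[-52.94,-30.66,-0.14],[-52.94,-30.66,-0.14]], angular=[[34.35,8.23,26.12],[34.35,8.23,26.12],[34.35,8.23,26.12],[34.35,8.23,26.12],[34.35,8.23,26.12]], hand=[8.54,8.54,8.54,8.54,8.54])

```text
t: 2.07
tcp_pos: [0.3416, 0.4324, 0.2326]
tool_rot: [0.339, 0.907, -0.229, -0.097]
force: [0.4, 1.2, 0.4]
finger_gap: 1.001
```

Run:
```python
from go import *
p=np.load('p0.npy'); todeck(p,[0,.24,.002])
```

```text
t 2.07 trans [-39.82, -5.26, 1.91] ang [6.21, 1.48, 4.67] | 40.21 7.9 gap 1.001 q [0.72, 0.66, 1.28, -0.04, 1.7, -0.13] F [0.4, 1.2, 0.4]
```

Emit:
move_arm(translation=[[-37,-5,1.9],[-37,-5,1.9],[-37,-5,1.9],[-37,-5,1.9],[-37,-5,1.9]], angular=[[0,0,0],[0,0,0],[0,0,0],[0,0,0],[0,0,0]], hand=[8.54,8.54,8.54,8.54,8.54])

```text
t: 2.48
tcp_pos: [0.4776, 0.2736, 0.2312]
tool_rot: [0.338, 0.908, -0.227, -0.097]
force: [0.2, 0.8, 0.4]
finger_gap: 1.002
```

Run:
```python
from go import *
p=np.load('p0.npy'); todeck(p,[0,.24,.002])
```

```text
t 2.48 trans [-19.12, -2.57, 0.75] ang [6.36, 1.52, 4.82] | 19.3 8.1 gap 1.002 q [0.42, 0.65, 1.3, -0.19, 1.66, -0.41] F [0.2, 0.8, 0.4]
```

Emit:
move_arm(translation=[[-19.12,-2.57,0.75],[-19.12,-2.57,0.75],[-19.12,-2.57,0.75],[-19.12,-2.57,0.75],[-19.12,-2.57,0.75]], angular=[[6.36,1.52,4.82],[6.36,1.52,4.82],[6.36,1.52,4.82],[6.36,1.52,4.82],[6.36,1.52,4.82]], hand=[8.54,8.54,8.54,8.54,8.54])

```text
t: 2.9
tcp_pos: [0.6058, 0.126, 0.2324]
tool_rot: [0.374, 0.877, -0.277, -0.117]
force: [0.4, 0.2, 0.6]
finger_gap: 1.001
```

Run:
```python
from go import *
from look import *
p=np.load('p0.npy'); todeck(p,[0,.24,.002])
st=manip.sense()
s=snap('wrist','wrist1'); 
s['tcp']=st['tcp_pos'];s['rot']=st['tool_rot'];pickle.dump(s,open('w1.pkl','wb'))
for q in ['card_rail','jaw_knob','stop_face','deck']: print(q,[(round(r['score'],2),[round(x,1) for x in r['point']]) for r in manip.mark_of(q,'wrist')][:3])
```

```text
t 2.9 trans [0.25, 0.01, -0.05] ang [0.01, 0.01, -0.18] | 0.25 0.2 gap 1.001 q [0.18, 0.78, 1.06, -0.33, 1.81, -0.58] F [0.4, 0.2, 0.6]
card_rail [(0.67, [281.8, 200.7])]
jaw_knob [(0.69, [243.7, 264.4])]
stop_face [(0.89, [286.2, 120.9])]
deck [(0.95, [280.6, 172.2])]
```

View pics/wrist1.png

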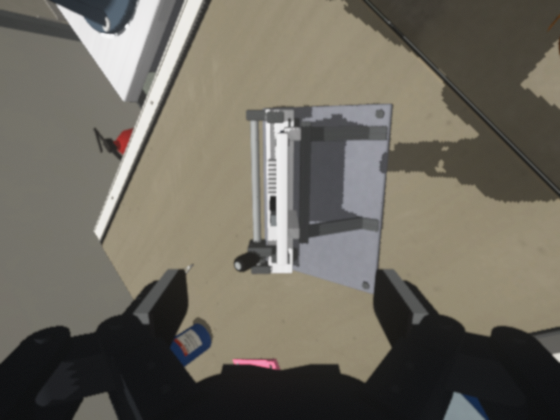

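```bash
cat >> geo.py <<'E'
def wcam(s):
    Tt=np.eye(4);Tt[:3,:3]=R.from_quat(s['rot']).as_matrix();Tt[:3,3]=s['tcp']
    M=Tt@s['T_tool_cam']; c=dict(s);c['origin']=M[:3,3];c['orientation']=R.from_matrix(M[:3,:3]).as_quat();return c
E
python3 - <<'E'
from geo import *
import cv2
s=pickle.load(open('w1.pkl','rb'));c=wcam(s);p=np.load('p0.npy')
print(proj(c,d2w(p,[[p[3],.101,.002],[-.06,0,0],[0,0,0]])))
im=s['pixels'][90:300,210:410,::-1].copy()
im=cv2.resize(im,None,fx=2.8,fy=2.8,interpolation=cv2.INTER_CUBIC)
pts=d2w(p,[[p[3]+sx*.06,.11,zz] for sx in(-1,1) for zz in(-.003,.007)])
for u in proj(c,pts): cv2.circle(im,tuple(int(v) for v in (u-[210,90]+.5)*2.8),3,(0,0,255),1)
for u in proj(c,d2w(p,[[-.06,0,0],[0,0,0],[-.05,.072,0],[.05,.072,0]])): cv2.circle(im,tuple(int(v) for v in (u-[210,90]+.5)*2.8),3,(0,255,0),1)
cv2.imwrite('pics/w1z.png',im)
E
```

```text
[[280.21415683 201.95086041]
 [281.62378373 130.16316553]
 [281.70636095 181.02897405]]
```

View pics/w1z.png

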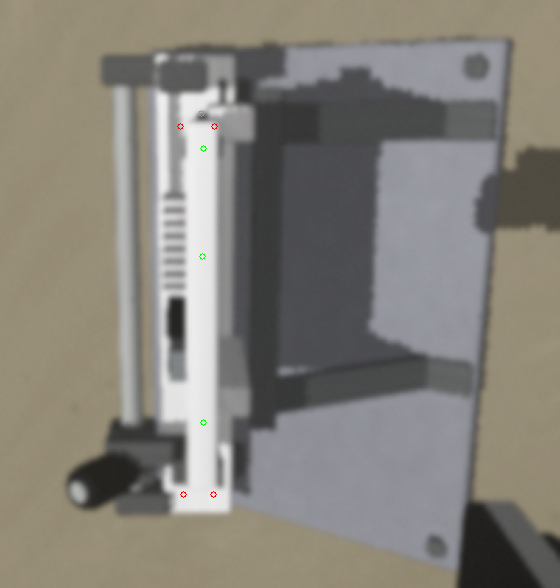

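Run:
```python
from geo import *
D=pickle.load(open('d0.pkl','rb'));T=D['top'];S=D['side'];W=wcam(pickle.load(open('w1.pkl','rb')))
z=lambda x,y:(180+x/5-.4,150+y/5-.4)
zs=lambda x,y:(170+x/5-.4,170+y/5-.4)
w=lambda x,y:(210+x/2.8-.3,90+y/2.8-.3)
def res(v,full=False):
    p=v[:3]; cx=v[3]; b=v[4];dx=v[5]
    rt=d2w(p,np.array([[cx-.06,.11,-.003],[cx+.06,.11,-.003]]))
    rc=d2w(p,np.array([[cx-.06,.11,.002],[cx+.06,.11,.002]]))
    f=np.array([-np.cos(p[2]),-np.sin(p[2]),0]);rgt=np.array([np.sin(p[2]),-np.cos(p[2]),0])
    o=np.array([p[0],p[1],0.008])
    c=np.array([o+b*-f+(dx+sx*.108)*rgt+sy*.0825*f for sx,sy in((-1,-1),(1,-1),(1,1))])
    br=proj(W,d2w(p,[[-.05,.072,-.005],[.05,.072,-.005]]))[:,1]
    return np.r_[(proj(T,c)-np.array([z(187,390),z(467,113),z(682,328)])).ravel(),
      (proj(S,rt)-np.array([zs(253,185),zs(468,128)])).ravel(),(proj(T,rt)-np.array([z(268,428),z(434,254)])).ravel(),
      (proj(W,rc)-np.array([w(202.5,121),w(202.5,490)])).ravel(), br-[w(0,122)[1],w(0,398)[1]],
      .5*(proj(W,d2w(p,[[-.06,0,0],[0,0,0]]))-[[286.2,120.9],[280.6,172.2]]).ravel(),
      (proj(W,c[:2])-np.array([w(510,40),w(460,572)])).ravel()]
o=least_squares(res,[.5,.03,np.radians(40),0.01,0.03,0.02],loss='soft_l1')
p=o.x
print(p,np.degrees(p[2]));print(res(p).round(1))
np.save('p1.npy',p)
J=o.jac;print(np.sqrt(np.diag(np.linalg.inv(J.T@J))))
```

```text
[0.50095197 0.04141812 0.76432302 0.00935083 0.03253744 0.03113117] 43.7924832114427
[-1.   0.6  0.2 -0.1  0.2  0.3 -0.8 -0.1 -1.3 -0.5 -1.4 -0.6 -0.   0.2
 -0.4  0.2 -0.5  0.4 -0.8  0.3 -1.7  0.4  1.   0.6  0.1  0.1 -0.   0.2]
[0.00075278 0.00083716 0.0055545  0.00101787 0.00104803 0.00112229]
```

Run:
```python
from go import *
p=np.load('p1.npy'); todeck(p,[p[3],.12,.002]);todeck(p,[p[3],.085,.002])
```

```text
t 3.15 trans [-0.29, 0.1, 11.92] ang [-0.04, 0.04, 0.17] | 11.92 0.2 gap 1.0 q [0.18, 0.78, 1.07, -0.33, 1.81, -0.58] F [0.4, 1.1, 0.4]
t 3.15 trans [-0.29, 0.1, 15.42] ang [-0.04, 0.04, 0.17] | 15.42 0.2 gap 1.0 q [0.18, 0.78, 1.07, -0.33, 1.81, -0.58] F [0.4, 1.1, 0.4]
```

Emit:
move_arm(translation=[[-0.3,0.1,3.5],[-0.3,0.1,7],[-0.3,0.1,9.5],[-0.3,0.1,11],[-0.3,0.1,11]], angular=[[0,0,0.2],[0,0,0.2],[0,0,0.2],[0,0,0.2],[0,0,0.2]], hand=[5,5,5,5,5])

```text
t: 3.57
tcp_pos: [0.5561, 0.0848, 0.14]
tool_rot: [0.373, 0.877, -0.279, -0.121]
force: [-0.6, -0.0, -0.3]
finger_gap: 0.582
```

Run:
```python
from go import *
from look import *
p=np.load('p1.npy'); todeck(p,[p[3],.085,.002])
st=manip.sense()
s=snap('wrist','wrist2'); 
s['tcp']=st['tcp_pos'];s['rot']=st['tool_rot'];pickle.dump(s,open('w2.pkl','wb'))
```

```text
t 3.57 trans [-0.26, 0.13, 4.1] ang [-0.4, -0.12, 0.18] | 4.11 0.5 gap 0.582 q [0.13, 0.81, 1.3, -0.35, 1.55, -0.53] F [-0.6, -0.0, -0.3]
```

View pics/wrist2.png

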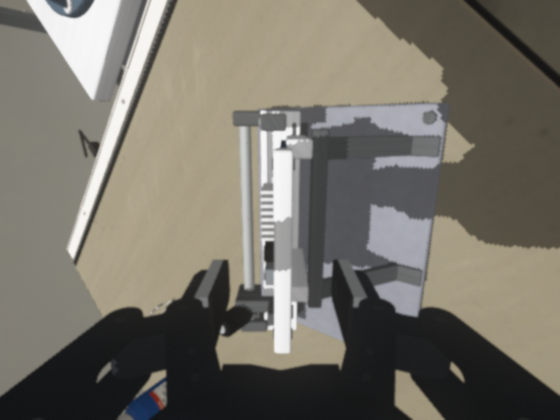

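Emit:
move_arm(translation=[[-0.2,0.1,2],[-0.2,0.1,3.5],[-0.2,0.1,4],[-0.2,0.1,4],[-0.2,0.1,4]], angular=[[-0.4,0,0.2],[-0.4,0,0.2],[-0.4,0,0.2],[-0.4,0,0.2],[-0.4,0,0.2]], hand=[5,5,5,3,1.8], squeeze=40)

```text
t: 4.03
tcp_pos: [0.547, 0.0684, 0.1099]
tool_rot: [0.376, 0.878, -0.274, -0.114]
force: [0.3, -0.0, 0.0]
finger_gap: 0.311
```

Run:
```python
from go import *
from look import *
p=np.load('p1.npy'); todeck(p,[p[3],.085,.002])
st=manip.sense()
s=snap('wrist','wrist3');
```

```text
t 4.03 trans [0.3, -0.16, 0.61] ang [0.49, 0.21, -0.25] | 0.7 0.6 gap 0.311 q [0.11, 0.82, 1.37, -0.36, 1.46, -0.52] F [0.3, -0.0, 0.0]
```

View pics/wrist3.png

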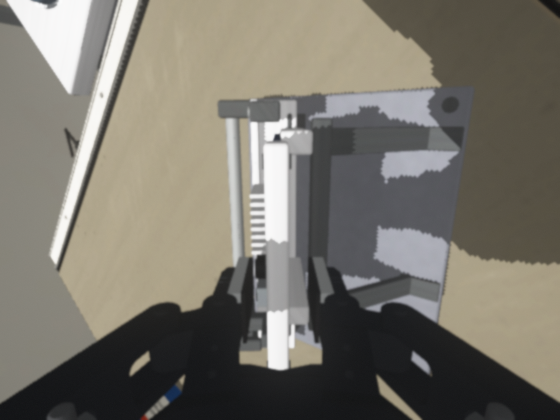

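Emit:
move_arm(translation=[[0,0,0.2],[0,0,0.2]], angular=[[0,0,0],[0,0,0]], hand=[1.8,1.8])

```text
t: 4.25
tcp_pos: [0.5457, 0.0671, 0.1078]
tool_rot: [0.376, 0.878, -0.274, -0.115]
force: [-0.6, 0.3, -0.1]
finger_gap: 0.21
```

Run:
```python
from go import *
p=np.load('p1.npy'); todeck(p,[p[3],.085,.002])
```

```text
t 4.25 trans [0.31, -0.13, 0.33] ang [0.46, 0.17, -0.27] | 0.48 0.6 gap 0.21 q [0.11, 0.82, 1.37, -0.36, 1.45, -0.52] F [-0.6, 0.3, -0.1]
```

Emit:
move_arm(translation=[[0.3,-0.1,0.3],[0.3,-0.1,0.3],[0.3,-0.1,0.3]], angular=[[0.4,0.2,-0.2],[0.4,0.2,-0.2],[0.4,0.2,-0.2]], hand=[1.8,1.8,1.8])

```text
t: 4.5
tcp_pos: [0.5409, 0.0672, 0.1053]
tool_rot: [0.375, 0.877, -0.277, -0.119]
force: [-0.6, 0.4, 0.5]
finger_gap: 0.208
```

Run:
```python
from go import *
from look import *
p=np.load('p1.npy'); todeck(p,[p[3],.085,.002])
s=snap('wrist','wrist4'); import cv2
cv2.imwrite('pics/w4z.png',cv2.resize(s['pixels'][230:380,180:380,::-1],None,fx=4,fy=4))
```

```text
t 4.5 trans [-0.03, 0.01, -0.07] ang [-0.04, -0.11, -0.04] | 0.07 0.1 gap 0.208 q [0.11, 0.83, 1.38, -0.36, 1.45, -0.52] F [-0.6, 0.4, 0.5]
```

View pics/w4z.png

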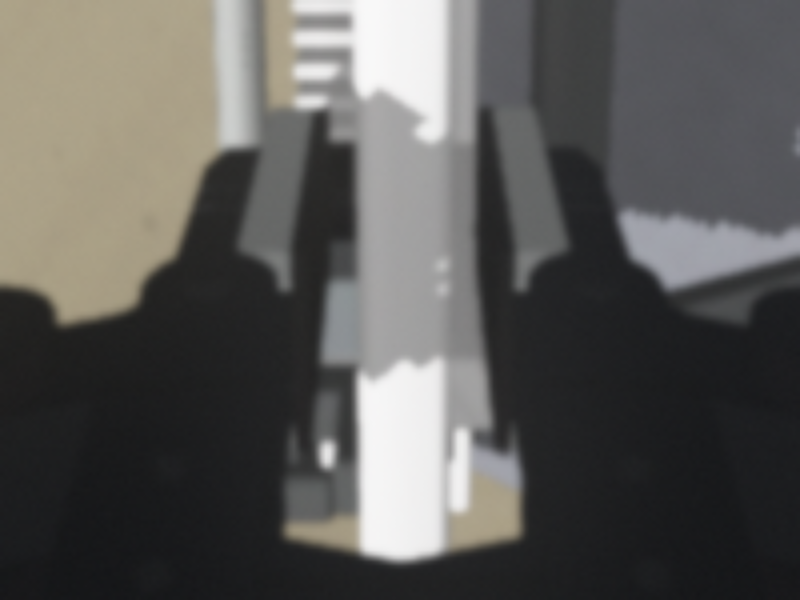

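Emit:
move_arm(translation=[[0,0,0],[0,0,0],[0,0,0],[0,0,0]], angular=[[0,0,0],[0,0,0],[0,0,0],[0,0,0]], hand=[0,0,0,0], squeeze=50)

```text
t: 4.88
tcp_pos: [0.5413, 0.0671, 0.1054]
tool_rot: [0.375, 0.877, -0.276, -0.119]
force: [-0.4, 0.1, 0.3]
finger_gap: 0.106
```

Run:
```python
from go import *
p=np.load('p1.npy'); print(where(p));todeck(p,[p[3],.085,.002]);todeck(p,[p[3],.215,.002])
```

```text
[0.00938964 0.08460763 0.00198484]
t 4.88 trans [0.0, -0.0, -0.04] ang [-0.0, -0.09, -0.06] | 0.04 0.1 gap 0.106 q [0.11, 0.83, 1.38, -0.36, 1.45, -0.52] F [-0.4, 0.1, 0.3]
t 4.88 trans [0.02, -0.0, -13.04] ang [-0.0, -0.09, -0.06] | 13.04 0.1 gap 0.106 q [0.11, 0.83, 1.38, -0.36, 1.45, -0.52] F [-0.4, 0.1, 0.3]
```

Emit:
move_arm(translation=[[0,0,-2],[0,0,-5],[0,0,-9],[0,0,-13],[0,0,-15]], angular=[[0,0,0],[0,0,0],[0,0,0],[0,0,0],[0,0,0]], hand=[0,0,0,0,0])

```text
t: 5.3
tcp_pos: [0.6064, 0.1282, 0.2319]
tool_rot: [0.375, 0.878, -0.274, -0.116]
force: [2.2, -0.1, -0.9]
finger_gap: 0.11
```

Emit:
move_arm(translation=[[0,0,0],[0,0,0],[0,0,0],[0,0,0],[0,0,0]], angular=[[0,0,7],[0,0,14],[0,0,21],[0,0,28],[0,0,35]], hand=[0,0,0,0,0])

```text
t: 5.72
tcp_pos: [0.6033, 0.1265, 0.2276]
tool_rot: [0.623, 0.722, -0.299, -0.029]
force: [-0.6, -1.3, -2.3]
finger_gap: 0.103
```

Run:
```python
from go import *
from look import *
p=np.load('p1.npy'); print(where(p));todeck(p,[.004,.235,.002],1)
snap('top','top5');snap('side','side5');snap('wrist','wrist5')
```

```text
[0.00937438 0.23393234 0.00171344]
t 5.72 trans [0.42, -0.33, -0.11] ang [-0.14, 0.08, 144.62] | 0.55 144.6 gap 0.103 q [0.18, 0.78, 1.07, -0.33, 1.8, 0.04] F [-0.6, -1.3, -2.3]
```

View pics/side5.png

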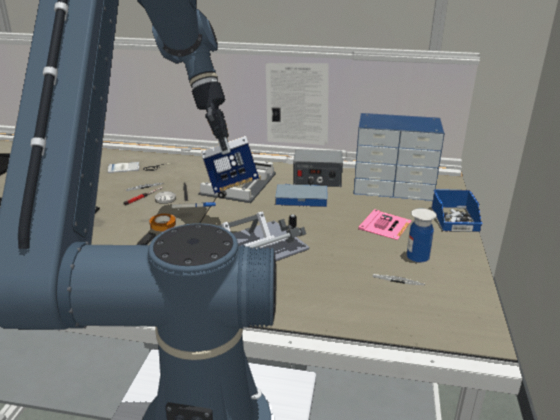

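View pics/wrist5.png

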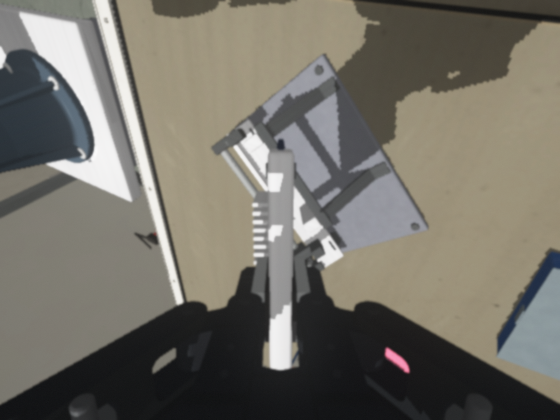

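Emit:
move_arm(translation=[[0,0,0],[0,0,0],[0,0,0],[0,0,0],[0,0,0]], angular=[[0,0,7],[0,0,14],[0,0,21],[0,0,28],[0,0,35]], hand=[0,0,0,0,0])

```text
t: 6.28
tcp_pos: [0.6034, 0.1265, 0.2279]
tool_rot: [0.811, 0.502, -0.295, 0.062]
force: [-0.4, 0.6, -1.0]
finger_gap: 0.106
```

Emit:
move_arm(translation=[[0,0,0],[0,0,0],[0,0,0],[0,0,0],[0,0,0]], angular=[[0,0,7],[0,0,14],[0,0,21],[0,0,28],[0,0,35]], hand=[0,0,0,0,0])

```text
t: 6.7
tcp_pos: [0.6034, 0.1264, 0.2279]
tool_rot: [0.924, 0.235, -0.262, 0.147]
force: [-0.3, 0.2, -0.6]
finger_gap: 0.104
```

Emit:
move_arm(translation=[[0,0,0],[0,0,0],[0,0,0],[0,0,0],[0,0,0]], angular=[[0,0,7],[0,0,14],[0,0,21],[0,0,28],[0,0,35]], hand=[0,0,0,0,0])

```text
t: 7.12
tcp_pos: [0.6034, 0.1265, 0.2279]
tool_rot: [0.952, -0.054, -0.206, 0.219]
force: [0.0, -0.6, -0.7]
finger_gap: 0.105
```

Emit:
move_arm(translation=[[0,0,0],[0,0,0],[0,0,0],[0,0,0],[0,0,0]], angular=[[0,0,7],[0,0,14],[0,0,21],[0,0,28],[0,0,35]], hand=[0,0,0,0,0])

```text
t: 7.53
tcp_pos: [0.6034, 0.1265, 0.2279]
tool_rot: [0.892, -0.337, -0.13, 0.271]
force: [-0.3, -0.4, -0.8]
finger_gap: 0.104
```

Run:
```python
from go import *
p=np.load('p1.npy'); print(where(p));todeck(p,[.004,.235,.003],1)
```

```text
[0.0094951  0.23418563 0.00184738]
t 7.53 trans [-0.56, 0.07, -0.08] ang [0.02, 0.11, 4.8] | 0.57 4.8 gap 0.104 q [0.18, 0.78, 1.07, -0.33, 1.8, 2.48] F [-0.3, -0.4, -0.8]
```

Emit:
move_arm(translation=[[-0.6,0.2,0],[-0.6,0.2,0],[-0.6,0.2,3],[-0.6,0.2,6],[-0.6,0.2,8]], angular=[[0,0.1,4.8],[0,0.1,4.8],[0,0.1,4.8],[0,0.1,4.8],[0,0.1,4.8]], hand=[0,0,0,0,0])

```text
t: 7.95
tcp_pos: [0.5632, 0.0969, 0.1625]
tool_rot: [0.878, -0.371, -0.12, 0.277]
force: [0.7, -0.2, -3.0]
finger_gap: 0.108
```

Run:
```python
from go import *
from look import *
p=np.load('p1.npy'); print(where(p));todeck(p,[.004,.086,.003],1)
st=manip.sense()
s=snap('wrist','wrist6'); s['tcp']=st['tcp_pos'];s['rot']=st['tool_rot'];pickle.dump(s,open('w6.pkl','wb'))
snap('top','top6');snap('side','side6')
```

```text
[0.00304981 0.15221591 0.00482763]
t 7.95 trans [0.1, -0.19, 6.62] ang [0.1, 0.06, 0.47] | 6.62 0.5 gap 0.108 q [0.15, 0.79, 1.27, -0.34, 1.61, 2.6] F [0.7, -0.2, -3.0]
```

View pics/wrist6.png

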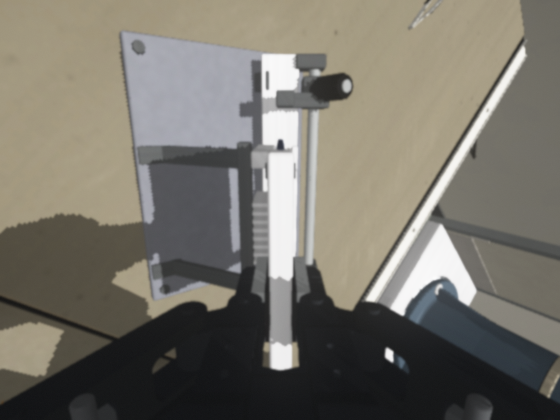

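View pics/side6.png

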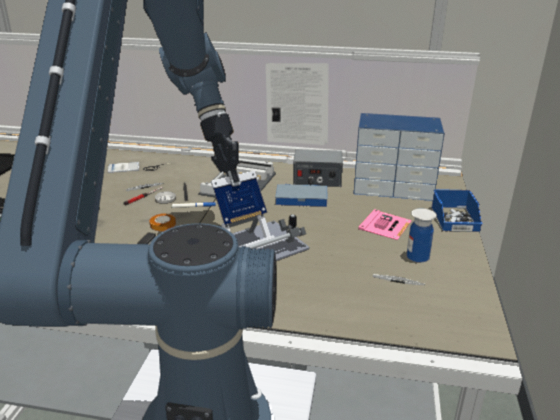

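Run:
```python
from geo import *
W=wcam(pickle.load(open('w6.pkl','rb')));p=np.load('p1.npy')
w=np.array([.00305,.1522,.0048])
for cx in(-.003,0,.003): print(cx,proj(W,d2w(p,[w+[cx+.06,.0254,-.005],w+[cx+.06,.0254,.005]])).round(1).tolist())
W2=wcam(pickle.load(open('w2.pkl','rb')))
for cx in(.006,.009,.012): print(cx,proj(W2,d2w(p,[[cx-.06,.11,.002],[cx+.06,.11,.002]])).round(1).tolist())
print(proj(W,d2w(p,[[.044,.072,-.005],[.056,.072,-.005]])).round(1))
import cv2
cv2.imwrite('pics/w6z.png',cv2.resize(W['pixels'][40:240,220:360,::-1],None,fx=3,fy=3,interpolation=cv2.INTER_CUBIC))
cv2.imwrite('pics/w2z.png',cv2.resize(W2['pixels'][100:250,220:360,::-1],None,fx=4,fy=4,interpolation=cv2.INTER_CUBIC))
```

```text
-0.003 [[267.6, 168.4], [294.6, 168.6]]
0 [[267.6, 160.2], [294.7, 160.5]]
0.003 [[267.6, 152.0], [294.9, 152.2]]
0.006 [[283.1, 143.4], [281.9, 348.9]]
0.009 [[283.0, 149.6], [281.8, 353.1]]
0.012 [[283.0, 155.8], [281.8, 357.3]]
[[266.6 170.2]
 [266.5 153. ]]
```

View pics/w6z.png

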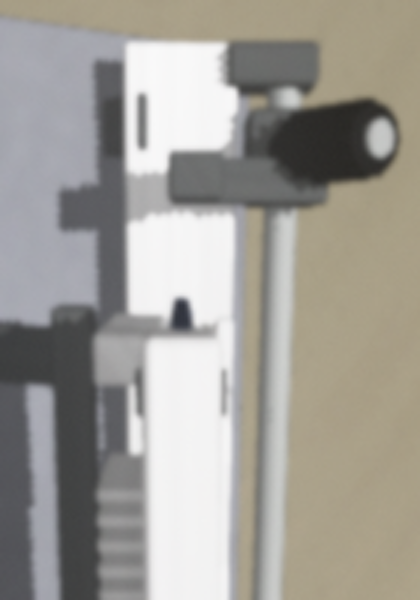

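View pics/w2z.png

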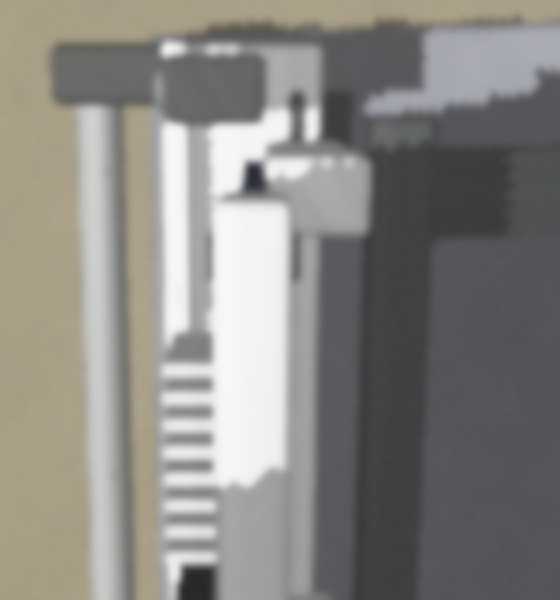

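Emit:
move_arm(translation=[[0.1,0,2.5],[0.1,0,4.5],[0.1,-0.1,5.6],[0.1,-0.1,6.2],[0.1,-0.1,6.2]], angular=[[0.1,0,0.5],[0.1,0,0.5],[0.1,0,0.5],[0.1,0,0.5],[0.1,0,0.5]], hand=[0,0,0,0,0])

```text
t: 8.52
tcp_pos: [0.5407, 0.0728, 0.1126]
tool_rot: [0.876, -0.377, -0.117, 0.276]
force: [-0.3, -0.4, -1.5]
finger_gap: 0.107
```

Run:
```python
from go import *
from look import *
p=np.load('p1.npy'); print(where(p));todeck(p,[.004,.0846,.0025],1)
st=manip.sense()
s=snap('wrist','wrist7'); s['tcp']=st['tcp_pos'];s['rot']=st['tool_rot'];pickle.dump(s,open('w7.pkl','wb'))
```

```text
[0.00482419 0.09248644 0.00326147]
t 8.52 trans [-0.08, -0.07, 0.79] ang [-0.08, 0.01, -0.31] | 0.8 0.3 gap 0.107 q [0.12, 0.82, 1.37, -0.35, 1.47, 2.63] F [-0.3, -0.4, -1.5]
```

View pics/wrist7.png

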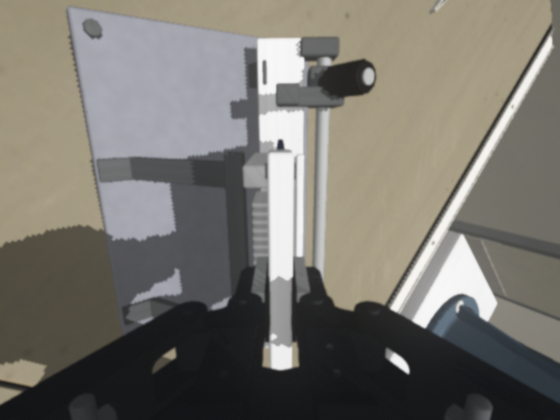

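Emit:
move_arm(translation=[[-0.1,-0.1,0.5],[-0.1,-0.1,0.7],[-0.1,-0.1,0.8],[-0.1,-0.1,0.8]], angular=[[-0.1,0,-0.3],[-0.1,0,-0.3],[-0.1,0,-0.3],[-0.1,0,-0.3]], hand=[0,0,0,0])

```text
t: 8.9
tcp_pos: [0.5373, 0.0712, 0.1057]
tool_rot: [0.877, -0.375, -0.118, 0.276]
force: [-1.1, 0.1, -0.6]
finger_gap: 0.106
```

Run:
```python
from go import *
p=np.load('p1.npy'); print(where(p));todeck(p,[.004,.0846,.0025],1)
```

```text
[0.00366549 0.08480118 0.00219918]
t 8.9 trans [0.03, 0.03, 0.02] ang [-0.04, -0.03, -0.05] | 0.05 0.1 gap 0.106 q [0.12, 0.82, 1.39, -0.36, 1.45, 2.63] F [-1.1, 0.1, -0.6]
```

Emit:
move_arm(translation=[[0,0,0],[0,0,0],[0,0,0],[0,0,0],[0,0,0]], angular=[[0,0,0],[0,0,0],[0,0,0],[0,0,0],[0,0,0]], hand=[1.3,1.8,4,4,4])

```text
t: 9.32
tcp_pos: [0.5371, 0.0709, 0.1058]
tool_rot: [0.877, -0.375, -0.118, 0.277]
force: [0.6, 0.4, -0.1]
finger_gap: 0.467
```

Run:
```python
from go import *
from look import *
p=np.load('p1.npy'); print(where(p));todeck(p,[.004,.0846,.0025],1)
st=manip.sense()
s=snap('wrist','wrist8'); s['tcp']=st['tcp_pos'];s['rot']=st['tool_rot'];pickle.dump(s,open('w8.pkl','wb'))
```

```text
[0.00371136 0.08463237 0.00254578]
t 9.32 trans [0.03, -0.0, 0.0] ang [0.01, -0.01, -0.06] | 0.03 0.1 gap 0.467 q [0.12, 0.82, 1.39, -0.36, 1.45, 2.63] F [0.6, 0.4, -0.1]
```

View pics/wrist8.png

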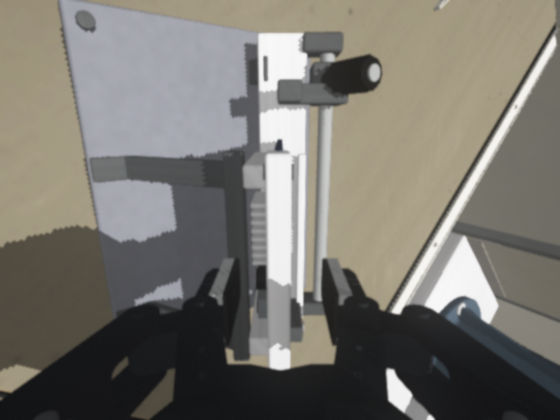

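Emit:
move_arm(translation=[[0,0,-2],[0,0,-5],[0,0,-9],[0,0,-13],[0,0,-16]], angular=[[0,0,0],[0,0,0],[0,0,0],[0,0,0],[0,0,0]], hand=[4,4,4,4,4])

```text
t: 9.78
tcp_pos: [0.6047, 0.1356, 0.2396]
tool_rot: [0.877, -0.375, -0.117, 0.276]
force: [0.8, -1.3, -0.3]
finger_gap: 0.465
```

Run:
```python
from go import *
from look import *
p=np.load('p1.npy'); print(where(p))
st=manip.sense()
s=snap('wrist','wrist9'); s['tcp']=st['tcp_pos'];s['rot']=st['tool_rot'];pickle.dump(s,open('w9.pkl','wb'))
k=manip.mark_of('jaw_knob','wrist'); print(k)
t=snap('side','side9'); k2=manip.mark_of('jaw_knob','side');print(k2, manip.mark_of('card_rail','wrist'))
D=pickle.load(open('d0.pkl','rb'));W1=wcam(pickle.load(open('w1.pkl','rb')));W9=wcam(s)
obs=[(D['top'],[299.2,218.3]),(D['side'],[293.1,219.9]),(W1,[243.7,264.4]),(W9,k[0]['point'])]
f=lambda X:np.concatenate([(proj(c,X)[0]-u) for c,u in obs])
o=least_squares(f,[.5,-.02,.1],loss='soft_l1');print(o.x,f(o.x).round(1),(o.x-deckO(p))@deckR(p[2]))
np.save('knob.npy',o.x)
```

```text
[0.00381653 0.24791682 0.00261624]
[{'point': [326.3, 97.6], 'score': 0.62}, {'point': [404.8, 21.4], 'score': 0.27}]
[{'point': [291.4, 219.0], 'score': 0.78}] [{'point': [281.9, 198.1], 'score': 0.58}]
[ 0.55521163 -0.0501052   0.08703227] [ 1.9 -1.2 -0.  -1.5 -1.8 -2.4 -1.7 -0.2] [0.10361652 0.02875832 0.04964436]
```

View pics/wrist9.png

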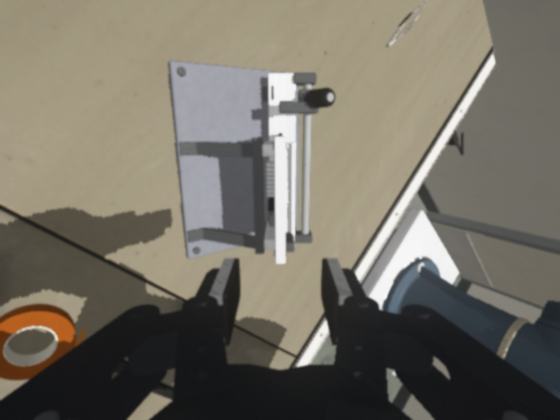

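View pics/side9.png

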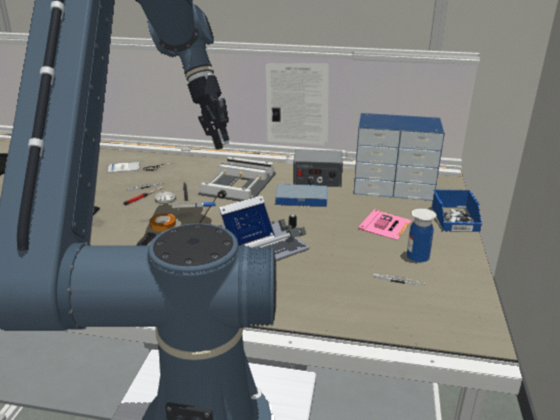

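```bash
cat >> go.py <<'E'
def toknob(p,pos):
    dx=deckR(p[2])[:,0]; z=np.array([0,0,-1.]); Rm=np.c_[np.cross(dx,z),dx,z]
    delta(pos,Rm)
E
python3 - <<'E'
from go import *
p=np.load('p1.npy');k=np.load('knob.npy'); toknob(p,[k[0],k[1],.22])
E
```

```text
t 10.03 trans [10.06, 12.31, 10.58] ang [27.46, 27.54, -86.94] | 19.09 95.2 gap 0.463 q [0.19, 0.78, 1.06, -0.33, 1.82, 2.57] F [0.1, -0.7, -0.8]
```

Emit:
move_arm(translation=[[10.06,12.31,10.58],[10.06,12.31,10.58],[10.06,12.31,10.58],[10.06,12.31,10.58],[10.06,12.31,10.58]], angular=[[27.46,27.54,-86.94],[27.46,27.54,-86.94],[27.46,27.54,-86.94],[27.46,27.54,-86.94],[27.46,27.54,-86.94]], hand=[6,6,6,6,6])

```text
t: 10.45
tcp_pos: [0.552, -0.0531, 0.2186]
tool_rot: [0.975, -0.094, -0.082, 0.186]
force: [0.4, 0.1, 0.3]
finger_gap: 0.706
```

Run:
```python
from go import *
p=np.load('p1.npy');k=np.load('knob.npy'); toknob(p,[k[0],k[1],.22])
```

```text
t 10.45 trans [0.23, -0.27, -0.29] ang [17.0, 17.39, -53.98] | 0.46 59.2 gap 0.706 q [-0.1, 0.55, 1.5, -0.39, 1.28, 1.81] F [0.4, 0.1, 0.3]
```

Emit:
move_arm(translation=[[0,0,0],[0,0,0],[0,0,0],[0,0,0],[0,0,0]], angular=[[17,17.4,-54],[17,17.4,-54],[17,17.4,-54],[17,17.4,-54],[17,17.4,-54]], hand=[6,6,6,6,6])

```text
t: 10.87
tcp_pos: [0.5534, -0.0499, 0.219]
tool_rot: [0.978, 0.194, -0.032, 0.076]
force: [-0.9, -0.3, -1.0]
finger_gap: 0.702
```

Run:
```python
from go import *
p=np.load('p1.npy');k=np.load('knob.npy'); toknob(p,[k[0],k[1],.22])
```

```text
t 10.87 trans [0.15, 0.1, -0.1] ang [6.71, 6.69, -21.29] | 0.21 23.3 gap 0.702 q [-0.2, 0.46, 1.61, -0.19, 1.08, 1.07] F [-0.9, -0.3, -1.0]
```

Emit:
move_arm(translation=[[0.1,0.1,0],[0.1,0.1,0],[0.1,0.1,0],[0.1,0.1,0],[0.1,0.1,0]], angular=[[6.7,6.7,-21.3],[6.7,6.7,-21.3],[6.7,6.7,-21.3],[6.7,6.7,-21.3],[6.7,6.7,-21.3]], hand=[6,6,6,6,6])

```text
t: 11.28
tcp_pos: [0.5552, -0.0514, 0.219]
tool_rot: [0.929, 0.37, -0.0, 0.001]
force: [-0.3, -0.1, -0.8]
finger_gap: 0.705
```

Run:
```python
from go import *
from look import *
p=np.load('p1.npy');k=np.load('knob.npy'); toknob(p,[k[0],k[1],.22])
st=manip.sense()
s=snap('wrist','wrist10'); s['tcp']=st['tcp_pos'];s['rot']=st['tool_rot'];pickle.dump(s,open('w10.pkl','wb'))
print(manip.mark_of('jaw_knob','wrist')); W=wcam(s);print(proj(W,k))
```

```text
t 11.28 trans [0.09, -0.1, -0.1] ang [0.08, 0.06, -0.4] | 0.17 0.4 gap 0.705 q [-0.29, 0.45, 1.62, -0.0, 1.07, 0.52] F [-0.3, -0.1, -0.8]
[{'point': [279.1, 206.2], 'score': 0.81}]
[[277.53298053 205.53396461]]
```

View pics/wrist10.png

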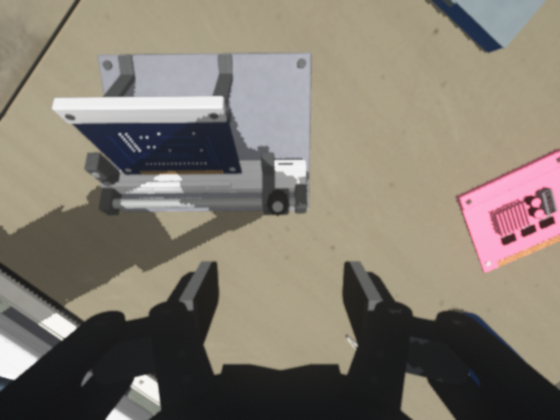

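Emit:
move_arm(translation=[[0.1,0,3.5],[0.1,0,7],[0.1,0,9.5],[0.1,0,10.5],[0.1,0,10.5]], angular=[[0,0,-0.4],[0,0,-0.4],[0,0,-0.4],[0,0,-0.4],[0,0,-0.4]], hand=[5,5,5,5,5])

```text
t: 11.8
tcp_pos: [0.5562, -0.0491, 0.1129]
tool_rot: [0.927, 0.374, -0.001, 0.0]
force: [-0.5, 0.6, -0.6]
finger_gap: 0.588
```

Run:
```python
from go import *
from look import *
p=np.load('p1.npy');k=np.load('knob.npy'); toknob(p,[k[0],k[1],.072])
st=manip.sense()
s=snap('wrist','wrist11'); s['tcp']=st['tcp_pos'];s['rot']=st['tool_rot'];pickle.dump(s,open('w11.pkl','wb'))
print(manip.mark_of('jaw_knob','wrist')); W=wcam(s);print(proj(W,k), proj(W,st['tcp_pos']+[0,0,.019]))
```

```text
t 11.8 trans [-0.13, 0.0, 4.09] ang [-0.03, 0.15, 0.14] | 4.09 0.2 gap 0.588 q [-0.29, 0.61, 1.7, -0.0, 0.83, 0.52] F [-0.5, 0.6, -0.6]
[{'point': [277.4, 254.1], 'score': 0.8}]
[[277.96692374 255.30015446]] [[277.12966941 293.27099233]]
```

View pics/wrist11.png

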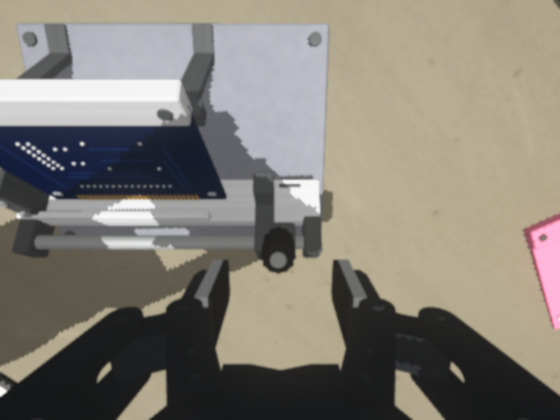

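Emit:
move_arm(translation=[[-0.1,0,2],[-0.1,0,3.4],[-0.1,0,4],[-0.1,0,4],[-0.1,0,4]], angular=[[0,0.1,0.1],[0,0.1,0.1],[0,0.1,0.1],[0,0.1,0.1],[0,0.1,0.1]], hand=[5,5,5,5,3])

```text
t: 12.32
tcp_pos: [0.559, -0.0511, 0.0769]
tool_rot: [0.928, 0.373, 0.003, 0.003]
force: [-0.3, -0.3, -1.0]
finger_gap: 0.461
```

Run:
```python
from go import *
from look import *
p=np.load('p1.npy');k=np.load('knob.npy'); toknob(p,[k[0],k[1],.072])
s=snap('wrist','wrist12')
```

```text
t 12.32 trans [-0.21, -0.34, 0.49] ang [0.43, -0.23, 0.05] | 0.63 0.5 gap 0.461 q [-0.29, 0.66, 1.72, -0.0, 0.75, 0.52] F [-0.3, -0.3, -1.0]
```

View pics/wrist12.png

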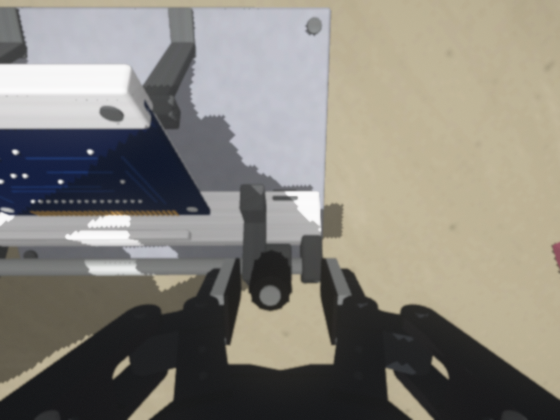

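Emit:
move_arm(translation=[[-0.2,-0.3,0.4],[-0.2,-0.3,0.4],[-0.2,-0.3,0.4],[-0.2,-0.3,0.4],[-0.2,-0.3,0.4]], angular=[[0.4,-0.2,0],[0.4,-0.2,0],[0.4,-0.2,0],[0.4,-0.2,0],[0.4,-0.2,0]], hand=[3,3,0.5,0.5,0.5], squeeze=40)

```text
t: 12.78
tcp_pos: [0.5576, -0.0503, 0.0753]
tool_rot: [0.928, 0.373, 0.003, 0.001]
force: [0.8, 1.9, 13.4]
finger_gap: 0.197
```

Run:
```python
from go import *
from look import *
p=np.load('p1.npy');k=np.load('knob.npy'); toknob(p,[k[0],k[1],.072]);print(where(p))
```

```text
t 12.78 trans [-0.16, -0.18, 0.33] ang [0.25, -0.24, 0.0] | 0.41 0.3 gap 0.197 q [-0.29, 0.67, 1.73, 0.0, 0.74, 0.51] F [0.8, 1.9, 13.4]
[0.1054011  0.02004687 0.04162328]
```

Emit:
move_arm(translation=[[0,0,-0.4],[0,0,-0.4]], angular=[[0,0,0],[0,0,0]], hand=[0.5,0.5])

```text
t: 12.95
tcp_pos: [0.5564, -0.0491, 0.0756]
tool_rot: [0.928, 0.372, 0.002, -0.0]
force: [6.2, 5.2, -9.1]
finger_gap: 0.185
```

Run:
```python
from go import *
from look import *
p=np.load('p1.npy');k=np.load('knob.npy'); toknob(p,[k[0],k[1],.072]);print(where(p)); snap('wrist','wrist13')
```

```text
t 12.95 trans [-0.16, -0.01, 0.36] ang [0.03, -0.21, -0.05] | 0.39 0.2 gap 0.185 q [-0.29, 0.67, 1.73, 0.0, 0.75, 0.51] F [6.2, 5.2, -9.1]
[0.10374253 0.02024591 0.04180334]
```

View pics/wrist13.png

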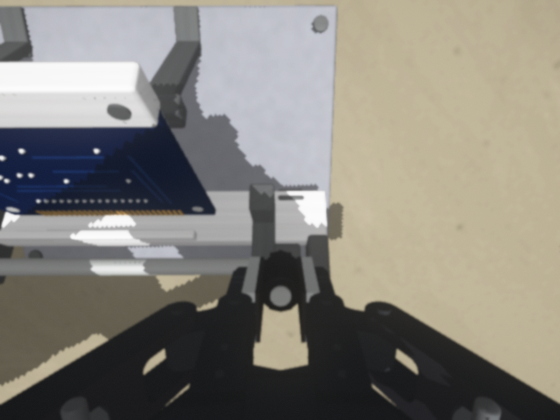

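Emit:
move_arm(translation=[[0.15,0,0.16],[0.15,-0.7,0.16],[0.15,-1.5,0.16],[0.15,-2.3,0.16],[0.15,-3,0.16]], angular=[[0,0,0],[0,0,0],[0,0,0],[0,0,0],[0,0,0]], hand=[0.5,0.5,0.5,0.5,0.5])

```text
t: 13.42
tcp_pos: [0.5364, -0.028, 0.0755]
tool_rot: [0.928, 0.374, 0.001, 0.002]
force: [9.4, -19.3, 1.1]
finger_gap: 0.194
```

```bash
cat >> go.py <<'E'
def fk(p):
    st=manip.sense(); Rd=deckR(p[2]); b=np.array([np.cos(p[2]),np.sin(p[2]),0])
    print('t',round(st['t'],2),'x',(where(p)[0]*1000).round(2),'gap',round(st['finger_gap'],3),'Fx',round(st['force']@Rd[:,0],1),'Fback',round(st['force']@b,1),'Fz',round(st['force'][2],1))
E
python3 - <<'E'
from go import *
from look import *
p=np.load('p1.npy');fk(p); snap('wrist','wrist14')
E
```

```text
t 13.42 x 74.67 gap 0.194 Fx 20.4 Fback -6.5 Fz 1.1
```

View pics/wrist14.png

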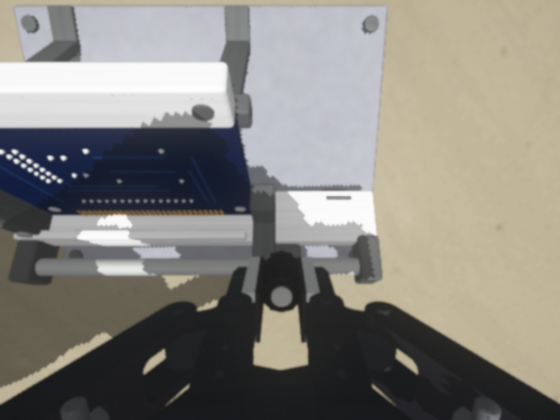

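Emit:
move_arm(translation=[[0,0,0],[0,0,0]], angular=[[0,0,0],[0,0,0]], hand=[0.5,0.5])

```text
t: 13.63
tcp_pos: [0.5366, -0.0284, 0.0754]
tool_rot: [0.928, 0.374, 0.001, 0.001]
force: [1.9, -4.4, 5.2]
finger_gap: 0.192
```

Run:
```python
from go import *
from look import *
p=np.load('p1.npy');fk(p); s=snap('wrist','wrist15'); import cv2
cv2.imwrite('pics/w15z.png',cv2.resize(s['pixels'][40:300,0:400,::-1],None,fx=2,fy=2,interpolation=cv2.INTER_CUBIC))
```

```text
t 13.63 x 75.03 gap 0.192 Fx 4.5 Fback -1.7 Fz 5.2
```

View pics/w15z.png

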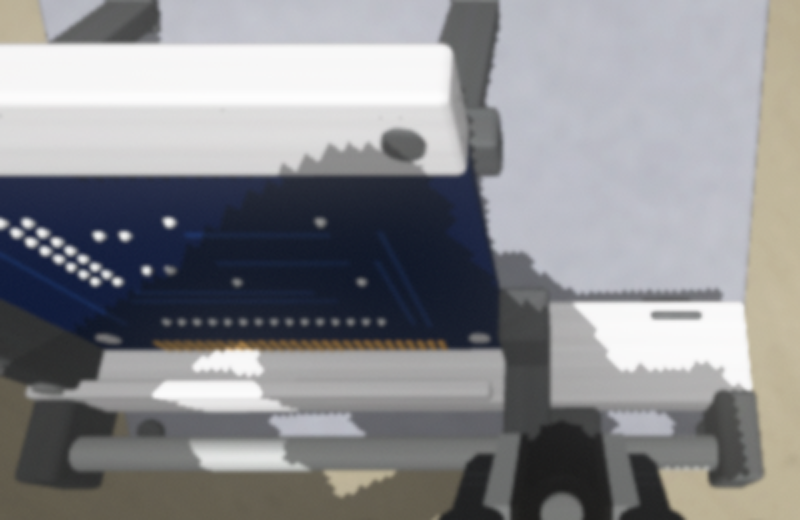

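Emit:
move_arm(translation=[[0,-0.15,0],[0,-0.3,0],[0,-0.4,0],[0,-0.5,0],[0,-0.5,0]], angular=[[0,0,0],[0,0,0],[0,0,0],[0,0,0],[0,0,0]], hand=[0.5,0.5,0.5,0.5,0.5])

```text
t: 14.1
tcp_pos: [0.5366, -0.0282, 0.0756]
tool_rot: [0.927, 0.374, 0.004, 0.005]
force: [6.1, -14.8, -1.1]
finger_gap: 0.189
```

Run:
```python
from go import *
from look import *
p=np.load('p1.npy');fk(p); s=snap('wrist','wrist16'); import cv2
cv2.imwrite('pics/w16z.png',cv2.resize(s['pixels'][40:300,0:400,::-1],None,fx=2,fy=2,interpolation=cv2.INTER_CUBIC))
```

```text
t 14.1 x 74.9 gap 0.189 Fx 15.0 Fback -5.8 Fz -1.1
```

View pics/w16z.png

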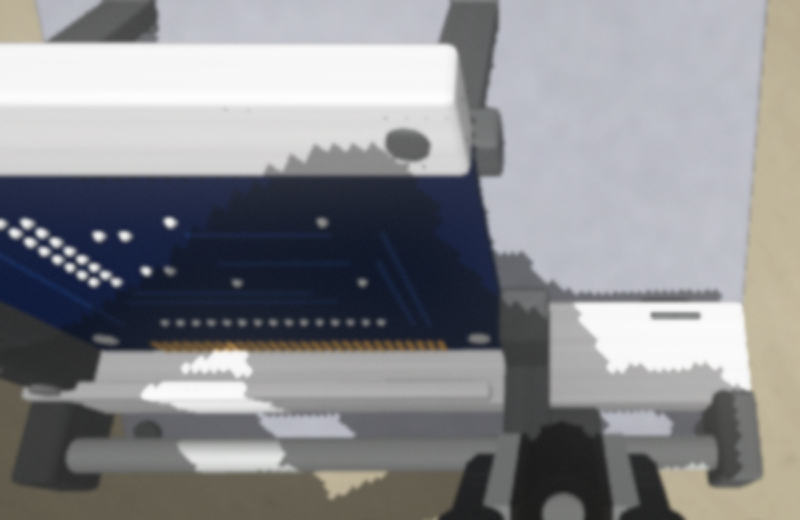

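Emit:
move_arm(translation=[[0,0.2,0],[0,0.35,0],[0,0.4,0]], angular=[[0,0,0],[0,0,0],[0,0,0]], hand=[0.5,0.5,0.5])

```text
t: 14.4
tcp_pos: [0.5366, -0.0284, 0.0754]
tool_rot: [0.928, 0.373, 0.002, 0.002]
force: [3.3, -4.4, 4.5]
finger_gap: 0.191
```

Run:
```python
from go import *
p=np.load('p1.npy');fk(p)
```

```text
t 14.4 x 75.02 gap 0.191 Fx 5.4 Fback -0.6 Fz 4.5
```

Emit:
move_arm(translation=[[0,0,0],[0,0,0],[0,0,0],[0,0,0],[0,0,0]], angular=[[0,0,0],[0,0,0],[0,0,0],[0,0,0],[0,0,0]], hand=[2,3,3.5,3.5,3.5])

```text
t: 14.82
tcp_pos: [0.5328, -0.0259, 0.0738]
tool_rot: [0.928, 0.373, -0.002, -0.001]
force: [0.6, -0.6, 0.7]
finger_gap: 0.412
```

Run:
```python
from go import *
from look import *
p=np.load('p1.npy');fk(p); s=snap('wrist','wrist17')
```

```text
t 14.82 x 70.66 gap 0.412 Fx 0.9 Fback -0.0 Fz 0.7
```

View pics/wrist17.png

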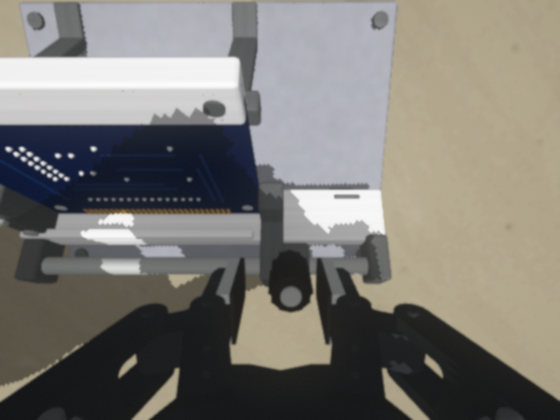

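Emit:
move_arm(translation=[[0,0.2,-1.5],[0,0.2,-4.5],[0,0.2,-8.5],[0,0.2,-12.5],[0,0.2,-15]], angular=[[0,0,0],[0,0,0],[0,0,0],[0,0,0],[0,0,0]], hand=[3.5,3.5,3.5,3.5,3.5])

```text
t: 15.28
tcp_pos: [0.5365, -0.0281, 0.2274]
tool_rot: [0.928, 0.373, 0.001, 0.0]
force: [0.7, -0.2, -1.3]
finger_gap: 0.409
```

Run:
```python
from go import *
from look import *
import cv2
p=np.load('p1.npy');fk(p); st=manip.sense();s=snap('wrist','wrist18'); s['tcp']=st['tcp_pos'];s['rot']=st['tool_rot'];pickle.dump(s,open('w18.pkl','wb'))
W=wcam(s); im=cv2.resize(s['pixels'][20:250,0:330,::-1],None,fx=2.4,fy=2.4,interpolation=cv2.INTER_CUBIC)
P=[[sx*.06,yy,zz] for sx in(-1,1) for yy,zz in((0,.004),(.11,.007),(.04,0.004))]
for u in proj(W,d2w(p,P)): cv2.circle(im,tuple(int(v) for v in (u-[0,20]+.5)*2.4),3,(0,0,255),1)
cv2.imwrite('pics/w18z.png',im); snap('side','side18')
```

```text
t 15.28 x 74.83 gap 0.409 Fx 0.6 Fback 0.4 Fz -1.3
```

View pics/w18z.png

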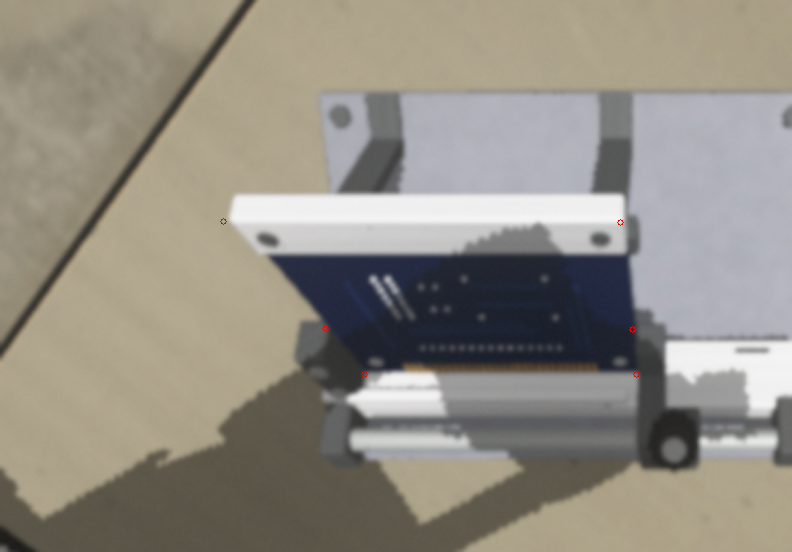

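View pics/side18.png

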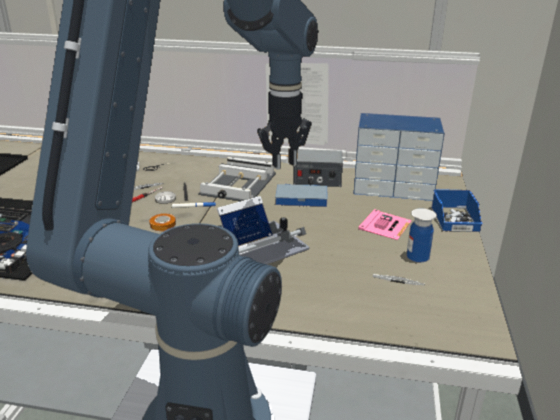

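```bash
python3 -c "
from station import manip
print(manip.sign_off())"
```

```text
the job is handed in; nothing more can be done
None
```

The card is turned over and stands in the holder again with its solder side out and grip rail up. The jaw is closed on it, the gripper is clear, and I handed the job in at about 15.4 s.

I gripped the card by its rail and lifted it 15 cm up the slope. I turned it half a turn about the tool axis, set it back on the ledge, and let go. Then I gripped the jaw knob, slid the jaw about 29 mm, eased the push, opened the fingers and lifted the arm away.

**Checks at the end:**
- **Seating:** the last wrist picture shows the card square on the ledge and leaning on the back rails. Its corners fall within a few pixels of where they should be, which puts it about 1–2 mm from the seat's middle. My estimate of the holder's position is only good to about 1–2 mm.
- **Clamping:** with the push held at 15 N the jaw did not move further, so the card was hard against the stop. After release the pictures show no gap between the jaw and the card.
- **Not touching:** no contact force showed after the gripper released the knob.
- **Bystanders:** none of my moves went near the bottle, tape, tweezers or brush. In the last side picture the bottle, tape and tweezers are where they started; the arm hides the brush there, so I did not check it.

**Disagreements on the way:**
- My first estimate of the holder's position was about 10 mm off along the ledge; I corrected it from the wrist camera.
- I expected about 38 mm of jaw travel and it stopped after 29 mm. I had assumed the knob sat level with the jaw's finger, but it is about 15 mm beyond the clamping face, and with that the jaw comes out shut on the card. I had no direct reading of the jaw position.

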